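# Set the seasoning jars on their colour-matched coasters

### The arm

A 6-joint arm with a two-finger parallel gripper is mounted at the origin on a cart in front of the work surface, level with it; the furniture and walls round the work are solid. World frame = base frame: x ahead of the robot, y to its left, z up, the work surface at z = 0. Lengths are in m, angles in rad, forces in N, time in s.
With the tool pointing down it reaches from about 0.275 to 0.825 m from the base axis. Payload 4.9 kg.
Tool frame: the origin (TCP) lies midway between the tips of the shut fingers; the grasp point (between the pads) lies 19 mm behind it (grip_point_offset is the distance from the TCP to the grasp point, in m); z points along the fingers, y is the line along which they close (so a half turn about z gives the same grasp; the last joint's range is limited). The gripper opens to 85 mm and grips with 20 to 120 N. Pads are 22 mm wide; open, the fingers measure 114 mm over their backs; the gripper's body (76 mm by 85 mm) begins 54 mm behind the grasp point. The pads swing forward as they close: fully open they stand 13 mm farther back than shut.
Start: joints at [-1.314, 0.326, -0.193, 1.052, 0, 1.437], TCP at [0.21, -0.509, 0.208] pointing down, gripper open.
Joint ranges: [-2.65, 2.65], [-0.97, 1.79], [-1.3, 1.35], [-1.93, 2.1], [-1.47, 1.37], [-3.14, 3.14]. Speed limits (rad/s): [2.57, 2.57, 3.14, 3.14, 3.14, 3.14].

### API

Orientations are given as a rotation vector (axis times angle).
In Python, from cell import * gives the robot as it stands. Calls block until the motion is done:
- movep(position, orientation): joint-space move of the TCP to a pose.
- move_l(position, velocity=0.15, rot=None, until_force=None): straight line of the TCP; rot=None keeps the orientation; velocity is the mean speed in m/s. With until_force (N) it stops when the force on the tool has changed by that much, and returns True; else False.
- set_joints(angles): joint-space move.
- let_go() and grab(newtons=None): open the fingers fully, or close them until they stop; newtons is the grip in N (None keeps the last).
- sleep(seconds).
- ik(position, orientation): joint angles nearest the present ones, or None.
- get_state(): the state.
- grab_frame(name): name is "scene" or "top" or "wrist"; returns a dict with "img" (420x560x3 uint8, red, green, blue), "fx", "fy", "cx", "cy" (pixels), "cam_to_world" (4x4, takes a point from camera to world coordinates); the wrist camera has in their place "T_tool_cam" (4x4, takes a point from camera to tool coordinates, whose origin is the TCP and whose axes are the flange's). Camera axes: x right, y down, z forward; pixel columns grow to the right and rows downward; lengths in m; the calibration is good to about 2 mm. A picture is of the moment at which its call begins: read the wrist's pose just before it. There is no depth.
A pose or a line that the arm cannot do raises MotionError and nothing moves.
- sign_off(): hands the job in; it is judged then, once.
Trained networks look in the newest picture that a camera, given by its name, has taken for a name from the list of things; names that differ only in an ending like _2 or _b are one class to them, and where a whole thing is asked for, a point or a joint stands for the part that bears it (a point fixed in the world has none). Each returns a list of dicts, best first, with "score" (0 to 1); they miss things now and then, are a little off and sometimes report something else, mostly with a low value. They report only what shows in the picture. A call takes as long as a camera call. They do not tell look-alikes from the thing itself.
- spot_in(camera, name): "centre" ([column, row] in pixels, amid what is visible of it).
- silhouettes(camera, name): "mask" (420x560 bool, what is visible of it) and "centre" ([column, row] in pixels, amid what is visible of it).
- tip_of(camera, name): "centre" ([column, row] in pixels: a listed point, or the origin of a listed thing).
The state is a dict: "clock": time; "q": joint angles; "joint_velocities": joint speeds; "tau": joint torques, N m; "position": TCP position; "eef_rot": TCP orientation; "contact_force": force on the tool from outside, world axes, zero at the start; "wrist_torque": the same for the moment, N m; "finger_gap": opening from 0.0 (shut) to 1.0 (fully open); "grasp_force": force on a finger pad.
Only numpy, scipy, OpenCV 4.12 (cv2) and the standard library are available. Lean on these libraries where they do the work, as an engineer would, in place of code of your own. Each camera call takes 0.05 s, during which the arm holds its last target. There are 200 camera calls.

### The job

Stand each of the four seasoning containers upright in the middle of the coaster whose coloured centre matches its lid: the red-lidded spice jar on red, the navy jar on blue, the gold-lidded jar on gold and the grey-lidded sugar jar on grey. Let go of each one, and leave the onion and the coffee cup behind them where they are.

Things in the scene. Friction and masses are not known exactly. Their poses are not given: they have to be found in the camera images.
- spice_jar: Slender clear spice jar with a red lid (its top face paler red with a small tan emblem) and a brown label, 45 mm in diameter, 106 mm high (glass 42 mm wide, lid 45 mm wide from 85 mm up), 0.11 kg. Loose, upright. Origin: centre of its underside, z up; round about z.
- blue_jar: Navy blue jar with navy stopper, widest diameter 54 mm, 99 mm high, 0.22 kg. Loose, upright. Origin: centre of its underside, z up; round about z.
- gold_jar: Clear jar of pinkish-brown contents with a gold-coloured screw lid, 59 mm in diameter, 97 mm high (lid 57 mm wide from 82 mm up), 0.3 kg. Loose, upright. Origin: centre of its underside, z up; round about z.
- sugar_jar: Squat clear jar with white contents and a silver-grey lid, 64 mm in diameter, 90 mm high (glass 62 mm wide, lid 64 mm wide from 79 mm up), 0.26 kg. Loose, upright. Origin: centre of its underside, z up; round about z.
- coaster_red: Fixed round white coaster with a red centre; 100 mm across, rim 9 mm high and 3.5 mm thick, inner floor 93 mm across and 6 mm above the worktop. Origin: centre of its underside, z up.
- coaster_blue: Fixed round white coaster with a navy blue centre; 100 mm across, rim 9 mm high and 3.5 mm thick, inner floor 93 mm across and 6 mm above the worktop. Origin: centre of its underside, z up.
- coaster_gold: Fixed round white coaster with a gold-yellow centre; 100 mm across, rim 9 mm high and 3.5 mm thick, inner floor 93 mm across and 6 mm above the worktop. Origin: centre of its underside, z up.
- coaster_grey: Fixed round white coaster with a mid-grey centre; 100 mm across, rim 9 mm high and 3.5 mm thick, inner floor 93 mm across and 6 mm above the worktop. Origin: centre of its underside, z up.
- onion: Bystander: a red onion, about 84 mm across and 82 mm high, behind the work. Origin: centre of its underside.
- cup: Bystander: a white coffee cup, 62 mm across, 92 mm with its handle, 51 mm high, behind the work. Origin: centre of the underside of its bounding box.
Things that resemble listed ones, but are neither listed nor needed, are in the scene too. What is shaped like the blue_jar but green or purple is not meant.

How it is judged:
By the outcome, as a careful person would: the job done as asked, in the order asked, and still so for the second after the job is handed in, with the robot touching nothing.
It also fails if it takes over 96 s, if anything falls off the work surface, if the arm or the gripper's body presses on something with over 40 N, if the wrist force passes 120 N, or if a joint passes its speed limit or range.

## Working session

There is one attempt and no reset: what is moved stays moved. The work goes in short steps, each a Python script; the robot and the scene stay as the last script left them, time stands still between calls to the robot, and variables do not carry over. Pictures are saved under pics/ and viewed, at most 14 in all, crops included, and the job is handed in when it is done.

```bash
mkdir -p pics
cat > h.py <<'E'
from cell import *
import numpy as np, cv2
def save(n,f): cv2.imwrite(f'pics/{n}.png',cv2.cvtColor(f['img'],cv2.COLOR_RGB2BGR))
def ray(f,px,T=None):
    T=f['cam_to_world'] if T is None else T; T=np.array(T)
    d=np.array([(px[0]-f['cx'])/f['fx'],(px[1]-f['cy'])/f['fy'],1.]); d=T[:3,:3]@d
    return T[:3,3],d/np.linalg.norm(d)
def atz(r,z): o,d=r; return o+d*(z-o[2])/d[2]
def meet(r1,r2):
    (a,u),(b,v)=r1,r2
    s=np.linalg.lstsq(np.c_[u,-v],b-a,rcond=None)[0]; p,q=a+s[0]*u,b+s[1]*v
    return (p+q)/2,np.linalg.norm(p-q)
E
python3 - <<'E'
from h import *
np.set_printoptions(precision=3,suppress=True)
F={c:grab_frame(c) for c in('scene','top')}
for c in F: save(c+'0',F[c]); print(c,F[c]['fx'],np.array(F[c]['cam_to_world'])[:3,3])
for n in ['spice_jar','blue_jar','gold_jar','sugar_jar','coaster_red','coaster_blue','coaster_gold','coaster_grey','onion','cup']:
  for c in F:
    print(n,c,[(np.round(d['centre']).tolist(),round(d['score'],2),np.round(atz(ray(F[c],d['centre']),0),3)[:2].tolist()) for d in tip_of(c,n)])
print(get_state()['clock'], get_state()['eef_rot'])
E
```

```text
scene 478.42002696470547 [-0.306  0.799  0.835]
top 474.29793148387836 [ 0.515 -0.035  1.457]
spice_jar scene [([212.0, 299.0], 0.73, [0.446, 0.344])]
spice_jar top [([154.0, 276.0], 0.61, [0.439, 0.352]), ([282.0, 270.0], 0.3, [0.461, -0.037])]
blue_jar scene [([350.0, 183.0], 0.67, [0.578, -0.332]), ([324.0, 188.0], 0.66, [0.615, -0.242]), ([352.0, 170.0], 0.48, [0.631, -0.407])]
blue_jar top [([346.0, 220.0], 0.84, [0.613, -0.233]), ([404.0, 214.0], 0.73, [0.632, -0.414]), ([380.0, 229.0], 0.64, [0.586, -0.337])]
gold_jar scene [([240.0, 231.0], 0.87, [0.617, 0.118])]
gold_jar top [([230.0, 217.0], 0.8, [0.622, 0.121])]
sugar_jar scene []
sugar_jar top [([167.0, 225.0], 0.85, [0.595, 0.316])]
coaster_red scene [([314.0, 232.0], 0.88, [0.463, -0.039]), ([188.0, 268.0], 0.38, [0.583, 0.324])]
coaster_red top [([280.0, 266.0], 0.97, [0.47, -0.03])]
coaster_blue scene [([364.0, 211.0], 0.61, [0.435, -0.233])]
coaster_blue top [([346.0, 275.0], 0.91, [0.444, -0.232])]
coaster_gold scene [([280.0, 258.0], 0.58, [0.446, 0.115])]
coaster_gold top [([229.0, 277.0], 0.95, [0.438, 0.125])]
coaster_grey scene [([289.0, 211.0], 0.67, [0.597, -0.063])]
coaster_grey top [([290.0, 225.0], 0.84, [0.598, -0.062])]
onion scene [([241.0, 201.0], 0.53, [0.745, 0.012])]
onion top [([263.0, 177.0], 0.58, [0.745, 0.022]), ([282.0, 268.0], 0.46, [0.465, -0.039])]
cup scene [([188.0, 227.0], 0.67, [0.74, 0.219])]
cup top [([202.0, 175.0], 0.75, [0.75, 0.212])]
1.1 [-3.082 -0.61   0.   ]
```

View pics/scene0.png

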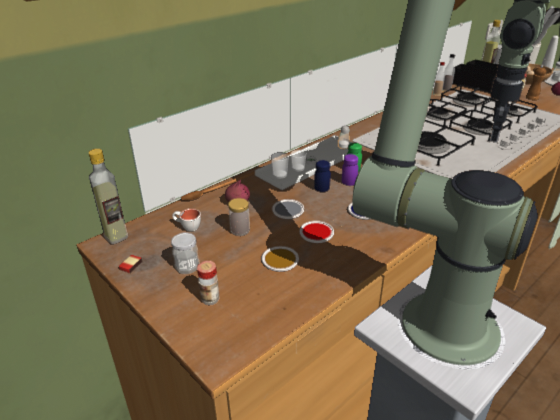

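View pics/top0.png

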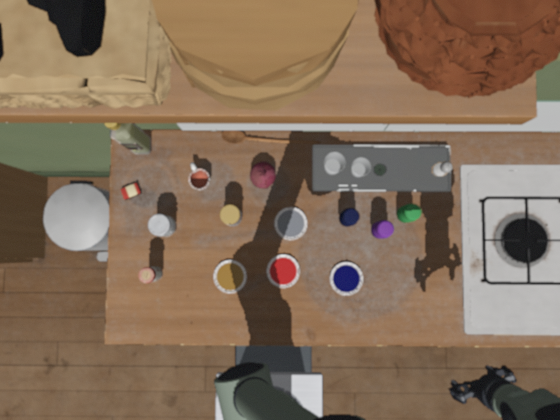

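Both views show the same layout. In the top view:
- Jars: spice jar (149,275), sugar jar (161,225), gold jar (230,215).
- Coasters: gold (229,277), red (283,270), blue (346,278), grey (291,223).

Candidates for the blue jar in the top view are navy (349,217), purple (383,230) and green (410,214). The first, at scene (322,176), fits because it is navy. I'll confirm it in a crop and triangulate everything.

Run:
```python
from h import *
np.set_printoptions(precision=3,suppress=True)
im=cv2.imread('pics/scene0.png'); a=cv2.resize(im[140:220,260:400],None,fx=4,fy=4,interpolation=2)
b=cv2.resize(im[190:310,160:260],(267,320),interpolation=2)
cv2.imwrite('pics/crop.png',cv2.resize(np.hstack([a[:320],b]),None,fx=.96,fy=.96))
S,T=grab_frame('scene'),grab_frame('top')
# body centres: spot_in triangulation (height check)
for n in ['spice_jar','blue_jar','gold_jar','sugar_jar','coaster_red','coaster_blue','coaster_gold','coaster_grey']:
  A,B=tip_of('scene',n),tip_of('top',n)
  r=[(np.round(p,3),round(e,3),[round(x['score'],2),round(y['score'],2)]) for x in A for y in B for p,e in [meet(ray(S,x['centre']),ray(T,y['centre']))] if e<.02]
  print(n,r)
p=[0.44,0.345,0.25]; rot=[np.pi,0,0]
for n,p in dict(spice_jar=[.44,.345],blue_jar=[.612,-.235],gold_jar=[.62,.12],sugar_jar=[.593,.316]).items():
  print(n,ik(p+[.2],rot),ik(p+[.042],rot))
f=grab_frame('wrist');print(np.array(f['T_tool_cam']),f['fx'])
```

```text
spice_jar [(array([0.439, 0.351, 0.009]), np.float64(0.009), [0.82, 0.82])]
blue_jar [(array([ 0.576, -0.33 ,  0.003]), np.float64(0.009), [0.91, 0.92]), (array([ 0.566, -0.326,  0.06 ]), np.float64(0.012), [0.78, 0.92]), (array([ 0.623, -0.414,  0.004]), np.float64(0.004), [0.78, 0.64])]
gold_jar []
sugar_jar [(array([0.594, 0.319, 0.001]), np.float64(0.0), [0.7, 0.71])]
coaster_red [(array([ 0.462, -0.04 ,  0.002]), np.float64(0.015), [0.69, 0.78])]
coaster_blue [(array([ 0.432, -0.23 , -0.007]), np.float64(0.003), [0.67, 0.89])]
coaster_gold [(array([ 0.441,  0.113, -0.006]), np.float64(0.002), [0.71, 0.95])]
coaster_grey [(array([ 0.605, -0.056,  0.007]), np.float64(0.004), [0.57, 0.95])]
spice_jar [ 0.533  0.348 -0.182  1.041  0.    -2.609] [ 0.533  0.507 -0.383  0.681  0.    -2.609]
blue_jar [-0.479  0.531  0.104  1.144  0.     2.662] [-0.479  0.658 -0.1    0.813  0.     2.662]
gold_jar [ 0.074  0.484  0.027  1.114  0.    -3.067] [ 0.074  0.619 -0.174  0.778  0.    -3.067]
sugar_jar [ 0.38   0.563  0.159  1.166  0.    -2.762] [ 0.38   0.685 -0.047  0.839  0.    -2.762]
[[ 0.    -0.952 -0.306  0.078]
 [ 1.     0.001 -0.    -0.001]
 [ 0.001 -0.306  0.952 -0.167]
 [ 0.     0.     0.     1.   ]] 349.3800907330428
```

View pics/crop.png

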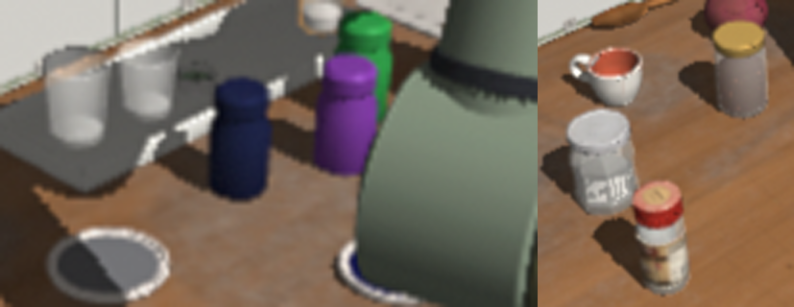

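The crop confirms the navy jar, left of the purple and green look-alikes, and the red, gold and grey lids. Next is a wrist-camera tour along y, locating each item from several views.

```bash
cat >> h.py <<'E'
from scipy.spatial.transform import Rotation as R
def rot(yaw): return [np.pi*np.cos(yaw/2),np.pi*np.sin(yaw/2),0.]
EST=dict(spice_jar=[.44,.349],blue_jar=[.613,-.236],gold_jar=[.62,.12],sugar_jar=[.594,.317],coaster_red=[.466,-.035],coaster_blue=[.438,-.232],coaster_gold=[.44,.119],coaster_grey=[.60,-.06])
def look(names,name=None):
    s=get_state(); f=grab_frame('wrist')
    if name: save(name,f)
    T=np.eye(4);T[:3,:3]=R.from_rotvec(s['eef_rot']).as_matrix();T[:3,3]=s['position'];T=T@np.array(f['T_tool_cam'])
    out={}
    for n in names:
        best=[(np.linalg.norm(atz(ray(f,d['centre'],T),0)[:2]-EST[n]),d) for d in tip_of('wrist',n)]
        best=[b for b in best if b[0]<.035]
        if best: d=min(best,key=lambda b:b[0])[1]; out[n]=(ray(f,d['centre'],T),d['score'])
    return out
def fit(rays):
    A=sum(np.eye(3)-np.outer(d,d) for o,d in rays); b=sum((np.eye(3)-np.outer(d,d))@o for o,d in rays)
    return np.linalg.solve(A,b)
E
python3 - <<'E'
from h import *
np.set_printoptions(precision=3,suppress=True)
r=rot(np.pi); obs={}
for i,y in enumerate([-.25,-.11,.03,.17,.3]):
    p=[.47,y,.3]
    movep(p,r) if i==0 else move_l(p,.4)
    if i==0: sleep(.2)
    for n,v in look([n for n in EST if abs(EST[n][1]-y)<.19],f'w{i}').items(): obs.setdefault(n,[]).append(v)
for n in EST:
    v=obs.get(n,[])
    if len(v)>1: print(n,fit([x[0] for x in v]),[atz(x[0],0)[:2] for x in v])
    else: print(n,v)
print(get_state()['clock'])
E
python3 -c "
import cv2,numpy as np
cv2.imwrite('pics/tour.png',np.hstack([cv2.resize(cv2.imread(f'pics/w{i}.png'),(400,300)) for i in (0,4)]))"
```

```text
spice_jar [ 0.445  0.349 -0.001] [array([0.445, 0.349]), array([0.445, 0.349])]
blue_jar [ 0.619 -0.237  0.004] [array([ 0.623, -0.237]), array([ 0.619, -0.238])]
gold_jar [ 0.62   0.116 -0.   ] [array([0.621, 0.115]), array([0.62 , 0.118]), array([0.618, 0.115])]
sugar_jar [0.59  0.322 0.001] [array([0.589, 0.322]), array([0.592, 0.322])]
coaster_red [ 0.457 -0.039  0.001] [array([ 0.458, -0.039]), array([ 0.457, -0.039])]
coaster_blue [ 0.435 -0.234  0.012] [array([ 0.436, -0.234]), array([ 0.436, -0.237])]
coaster_gold [0.439 0.123 0.001] [array([0.437, 0.123]), array([0.439, 0.123]), array([0.439, 0.123])]
coaster_grey [((array([ 0.39 , -0.109,  0.467]), array([ 0.412,  0.091, -0.907])), 0.82)]
7.1667
```

View pics/tour.png

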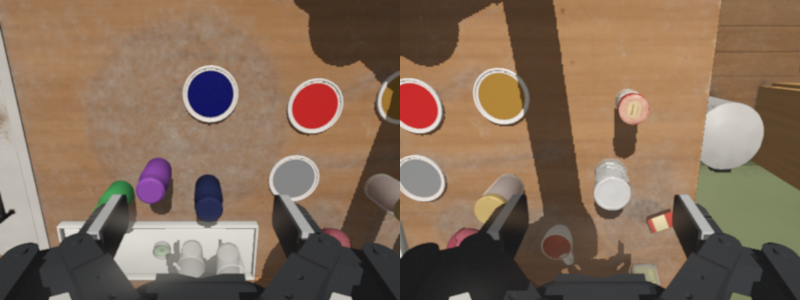

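The tour shows the blue coaster and red coaster side by side with the navy jar behind them (left half), and the spice and sugar jars clear of neighbours (right half). Origin heights come out at about 0, as they should. I'll check the coaster centres from colour in the saved pictures, then pick and place the first jar.

```bash
cat >> h.py <<'E'
JAR=dict(spice_jar=[.445,.349],blue_jar=[.620,-.237],gold_jar=[.62,.116],sugar_jar=[.590,.322])
def close_look(n,xy,yaw,z=.25,dy=0):
    "hover so that the camera sees n, return its xy on the worktop"
    EST[n]=xy; o=look([n]); return atz(o[n][0],0)[:2] if n in o else None
def pick(n,yaw,h,N=50):
    x,y=JAR[n]; move_l([x,y,.24],.4,rot=rot(yaw)); sleep(.1)
    m=close_look(n,[x,y],yaw); print(n,'close look',m)
    if m is not None and np.hypot(*(m-[x,y]))<.012: x,y=(m+[x,y])/2
    move_l([x,y,h-.019],.2); grab(N); s=get_state(); print('gap',s['finger_gap'],'F',s['grasp_force'])
    move_l([x,y,h-.019+.15],.3); print('held',get_state()['finger_gap'])
def place(xy,yaw,h):
    x,y=xy; zl=h-.019+.15; move_l([x,y,zl],.35,rot=rot(yaw)); move_l([x,y,h-.019+.03],.25)
    hit=move_l([x,y,h-.019+.004],.05,until_force=4); z=get_state()['position'][2]; print('touch',hit,'bottom z',z-(h-.019))
    let_go(); move_l([x,y,.22],.3); print('clock',get_state()['clock'])
E
python3 - <<'E'
from h import *
f=grab_frame('wrist')
for i,y,n,lo,hi in [(0,-.25,'blue',(110,150,40),(130,255,255)),(1,-.11,'blue',(110,150,40),(130,255,255)),(1,-.11,'red',(0,200,60),(4,255,255)),(2,.03,'red',(0,200,60),(4,255,255)),(2,.03,'gold',(15,170,40),(28,255,255)),(3,.17,'gold',(15,170,40),(28,255,255)),(0,-.25,'grey',(0,0,70),(180,30,180)),(1,-.11,'grey',(0,0,70),(180,30,180)),(2,.03,'grey',(0,0,70),(180,30,180))]:
    hsv=cv2.cvtColor(cv2.imread(f'pics/w{i}.png'),cv2.COLOR_BGR2HSV); m=cv2.inRange(hsv,lo,hi)
    T=np.eye(4);T[:3,:3]=R.from_rotvec(rot(np.pi)).as_matrix();T[:3,3]=[.47,y,.3];T=T@np.array(f['T_tool_cam'])
    k,L,st,c=cv2.connectedComponentsWithStats(m)
    for j in range(1,k):
        if st[j,4]<1200: continue
        p=atz(ray(f,c[j],T),.006); q=EST['coaster_'+n]
        if np.hypot(*(p[:2]-q))<.03: print(i,n,p.round(4),st[j].tolist())
E
```

```text
0 blue [ 0.4355 -0.2311  0.006 ] [264, 100, 61, 63, 3037]
1 blue [ 0.4344 -0.2326  0.006 ] [154, 99, 62, 63, 3029]
0 grey [ 0.6277 -0.0554  0.006 ] [381, 221, 60, 114, 3495]
1 grey [ 0.6021 -0.0631  0.006 ] [284, 223, 58, 53, 2404]
2 grey [ 0.6024 -0.0628  0.006 ] [187, 223, 57, 53, 2356]
```

Run:
```python
from h import *
pick('spice_jar',np.pi,.064,30); place([.4575,-.039],np.pi,.064)
f=grab_frame('wrist'); save('a1',f)
```

```text
spice_jar close look [0.44498123 0.34715507]
gap 0.5129537005298628 F 30.175321079914283
held 0.5108430497956684
touch True bottom z 0.006268302833207728
clock 13.575
```

View pics/a1.png

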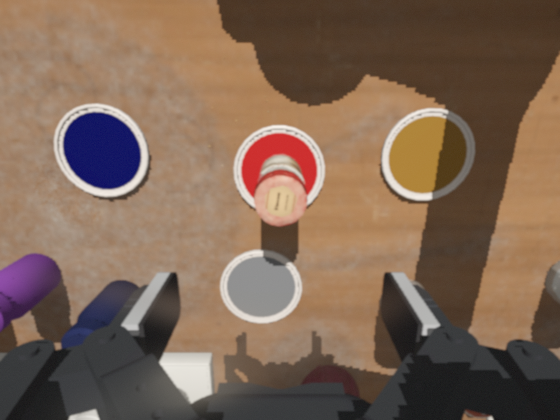

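The spice jar stands in the middle of the red coaster: its base is at about (281,165) and the coaster centre at (280,168). Now the navy jar, closing along x to stay clear of the purple one.

Run:
```python
from h import *
pick('blue_jar',np.pi/2,.058,40); place([.435,-.233],np.pi/2,.058)
f=grab_frame('wrist'); save('a2',f)
pick('gold_jar',np.pi,.058,45); place([.439,.123],np.pi,.058)
f=grab_frame('wrist'); save('a3',f)
cv2.imwrite('pics/a23.png',np.hstack([cv2.resize(cv2.imread(f'pics/a{i}.png'),(400,300)) for i in (2,3)]))
```

```text
blue_jar close look [ 0.61923588 -0.23630726]
gap 0.578421120988441 F 40.910605989047326
held 0.5797048779102597
touch True bottom z 0.0072848365082380725
clock 20.7583
gold_jar close look [0.61936131 0.11241586]
gap 0.658605387276622 F 47.546393912052736
held 0.6570492035368145
touch True bottom z 0.006937047077782421
clock 27.8333
```

View pics/a23.png

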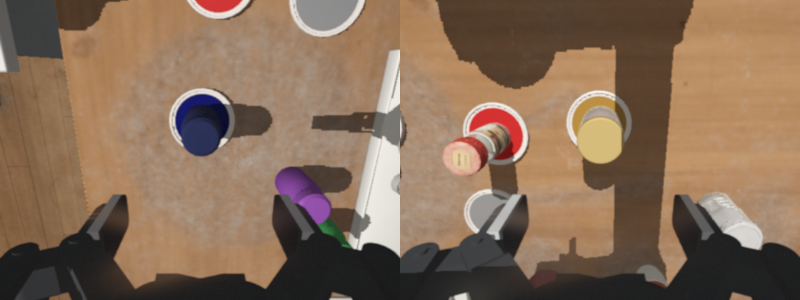

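Navy is centred on blue (200,120 in the left half) and gold on gold (600,122 in the right half). Both are upright. Next is the sugar jar, followed by a check from above.

Run:
```python
from h import *
pick('sugar_jar',np.pi,.054,45); place([.602,-.063],np.pi,.054)
move_l([.40,.03,.33],.3,rot=rot(np.pi)); sleep(.1)
EST.update(spice_jar=[.4575,-.039],blue_jar=[.435,-.233],gold_jar=[.439,.123],sugar_jar=[.602,-.063])
for n,v in look(list(EST),'fin').items(): print(n,atz(v[0],.006).round(3),round(v[1],2))
```

```text
sugar_jar close look [0.59015321 0.32067038]
gap 0.7301516896792059 F 48.48143219947815
held 0.7289726447277545
touch True bottom z 0.007218689555638459
clock 34.5167
spice_jar [ 0.456 -0.043  0.006] 0.9
blue_jar [ 0.44  -0.232  0.006] 0.91
gold_jar [0.434 0.126 0.006] 0.95
sugar_jar [ 0.601 -0.065  0.006] 0.82
coaster_red [ 0.455 -0.037  0.006] 0.97
coaster_blue [ 0.438 -0.229  0.006] 0.79
coaster_grey [ 0.601 -0.064  0.006] 0.74
```

View pics/fin.png

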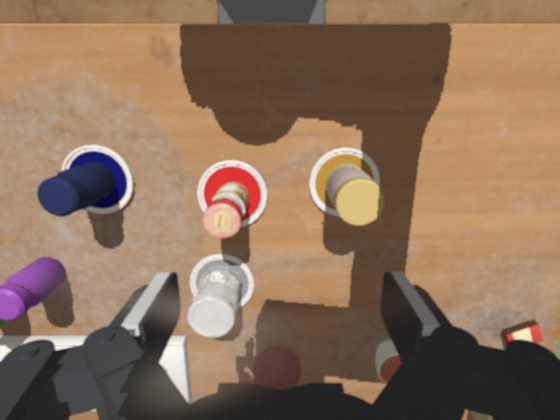

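All four jars stand upright on their coasters: navy (97,180), spice (232,192), gold (346,182), sugar (222,282). Each is within about 6 mm of centre. The onion and cup are still where they were, and the gripper is clear.

```bash
python3 -c "
from cell import *
print(sign_off())"
```

```text
the job is handed in; nothing more can be done
None
```

The job is handed in: all four jars stand upright and released on their matching coasters, about 6 mm or less off centre, at about 35 s on the clock, with the onion and cup not moved.

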